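# Lock the memo post into the slotted desk base

### The arm

A 7-joint arm with a two-finger parallel gripper is mounted at the origin on the work surface. World frame = base frame: x ahead of the robot, y to its left, z up, the work surface at z = 0. Lengths are in m, angles in rad, forces in N, time in s.
With the tool pointing down it reaches from about 0.4 to 0.85 m from the base axis. Payload 4.5 kg.
Tool frame: the origin (TCP) lies on the centre line of the jaws, within the pads' length; the fingertips stand 25 mm ahead of it and the grasp point (between the pads) lies 6 mm ahead of it; z points along the fingers, y is the direction in which the jaws open and shut (so a half turn about z gives the same grasp; the last joint's range is limited). The gripper opens to 88 mm and grips with 3 to 60 N. Pads are 18 mm wide; open, the fingers measure 123 mm over their backs; the gripper's body (75 mm by 187 mm) begins 45 mm behind the grasp point.
Start: joints at [1.146, 0.689, -0.195, 1.565, 0.157, 0.902, -0.215], TCP at [0.277, -0.56, 0.264] pointing down, gripper open.
Joint ranges: [-3.01, 3.01], [-0.46, 2.08], [-1.47, 1.51], [0.13, 2.56], [-1, 4.14], [0.04, 2.09], [-2.66, 2.66]. Speed limits (rad/s): [2.57, 2.57, 3.14, 3.14, 3.14, 3.14, 3.14].

### API

Orientations are given as a unit quaternion [x, y, z, w].
In Python, from plant import r, eyes gives the robot as it stands.
- The arm moves only by the tool servo_tool, never from a script. Its argument "deltas" is a list of rows, each an object of numbers: "dx", "dy", "dz": the shift along the tool's x, y, z in units of 60 mm (1.0 is 60 mm); "ax", "ay", "az": the turn, a rotation vector about the tool's x, y, z in units of 6 degrees (1.0 is 6 degrees); "hand": the finger opening in mm, from 0 to 88.1. A call has 1 to 10 rows; each row is the pose to reach, as a shift and turn from the pose commanded when the call began, along the tool's axes at that moment; what a row does not reach only later rows make up. A row lasts 1/8 s, in which the tool goes at most 62.5 mm and 10.7 degrees, less where a joint would pass 70% of its speed; a pose out of reach is approached as far as the arm can. A call with a gripper value outside its range is refused whole. The fingers move at their own pace and stop on an object; "newtons" is the grip in N (left out, the last holds). Time passes only in rows, so rows that repeat a pose let the fingers close. It gives the time, the measured TCP pose, the force and the opening at its end, in the units of the state.
- r.get_state(): the state, without advancing time (a new reading comes with each control period).
- eyes.snapshot(name): name is "scene" or "top" or "wrist"; returns (picture, depth): 384x512x3 uint8, red, green, blue; 384x512 float32, m along the optical axis (not along the pixel's ray), 0 where there is no reading.
- eyes.camera_model(name): a dict with "fx", "fy", "cx", "cy" (pixels), "pose" (4x4, takes a point from camera to world coordinates). Camera axes: x right, y up, looking along -z (the intrinsics and any distortion apply to the point x, -y, -z); pixel columns grow to the right and rows downward; lengths in m; the calibration is good to about 2 mm. A picture is of the moment at which its call begins: read the wrist's pose just before it. camera_model takes no time and is no camera call; for the wrist camera it gives the pose at the moment of the call.
- r.finish_job(): hands the job in, once; it reports no verdict.
The state is a dict: "clock": time; "q": joint angles; "qd": joint speeds; "joint_torque": joint torques, N m; "tool_pos": TCP position; "eef_rot": TCP orientation; "contact_force": force on the tool from outside, world axes, zero at the start; "moment": the same for the moment, N m; "opening": opening from 0.0 (shut) to 1.0 (fully open).
Only numpy, scipy, OpenCV 4.12 (cv2) and the standard library are available. Lean on these libraries where they do the work, as an engineer would, in place of code of your own. Each camera call takes 0.05 s, during which the arm holds its last target.

### The job

Take the memo post out of its parking stand, feel its T foot down through the slot of the desk base, press it down against the spring, give it a quarter turn and let it spring up, so that it stands upright and locked in the base by itself. Press gently, never hard enough to hurt the base, and leave the other things on the desk where they are.

Things in the scene. Friction and masses are not known exactly. Their poses are not given: they have to be found in the camera images.
- post: Metal memo post, 96 mm tall, about 150 g (foot-heavy), upright in the stand, T foot down. Origin on its axis at half height, 48 mm above the underside of the T bar; z up; a half turn about z changes nothing. Flat stem to grip: 24 mm (along x) by 12 mm (along y), from 25 mm below to 36 mm above the origin; above it small clip jaws, up to 14 mm thick.
- post_foot (a point): Centre of the post's T bar, 3.5 mm above its underside; axes as post. The bar is 36 mm (x) by 12 mm (y) by 7 mm high. Above it a round neck, 8.4 mm thick and 11 mm long, then a round collar 32 mm across and 5 mm thick, its underside 18 mm above the bar's underside. In the stand the bar hangs in the pocket and the collar rests on the rim.
- base: Slotted desk base: low grey housing fixed to the desk, 130 mm (x) by 84 mm (y), with two side rails along x, 40 mm high, and between them an aluminium carriage plate 100 x 69 mm, 5 mm thick, its top 36 mm above the desk. One slot goes through the plate, 40 mm along x by 15.5 mm along y. Origin in the middle of the underside, z up.
- slot (a point): Nominal slot centre on the top of the carriage plate, fixed to the base, axes as base. The carriage is locked firmly up to 10 mm either way along the base's x, so the true slot centre lies up to 10 mm from this point along the base's x: look or feel for it. The plate does not give; over 40 N of contact between post and base (spring included) harms the base.
- lugs (a point): Point 8 mm under slot: lower edge of the stop lugs under the plate (5 to 8 mm below its top). The bar turns only with its upper face lower than this; the collar lands on the plate when that face is 11 mm below the plate's top. Crosswise to the slot (along y) the lugs leave a 18 mm wide groove, centred on the true slot, up to the plate's underside; a bar turned 90 degrees either way rises into it.
- pad (a point): Point 8.5 mm under slot: top of the spring pad in the base when free. It meets the bar's underside there and pushes up with 4 N, growing 1 N per mm: about 13.5 N when the collar lands, 7.5 N when the bar is home in the groove. It is damped (0.1 N per mm/s), so it lifts the bar softly.
- stand: Parking stand, a grey plastic block fixed to the desk, 62 x 40 mm and 30 mm high with an open pocket 42 mm (x) by 20 mm (y), 20 mm deep; origin in the middle of the underside.
- stapler: Bystander: black stapler, 150 x 36 x 51 mm, origin in the middle of its underside.
- notes: Bystander: block of notes 52 x 52 x 30 mm, origin in the middle of its underside.
- mug: Bystander: white mug, 80 mm across, 90 mm high, origin in the middle of its underside.
- pencup: Bystander: square black pen cup, 75 mm wide, 95 mm high with pens up to 165 mm, origin in the middle of its underside.
- calculator: Bystander: desk calculator 150 x 95 x 16 mm, origin in the middle of its underside.
- punch: Bystander: hole punch 110 x 100 x 72 mm, origin in the middle of its underside.
- tape: Bystander: roll of clear tape lying flat, 70 mm across, 20 mm high, origin in the middle of its underside.
Mind the look-alikes: they are no part of the job. There is more than one size of the post; the one meant has the size given above.

How it is judged:
By the outcome, as a careful person would: the job done as asked, in the order asked, and still so for the second after the job is handed in, with the robot touching nothing.
It also fails if it takes over 61 s, if anything falls off the work surface, if the arm or the gripper's body presses on something with over 40 N, if the wrist force passes 120 N, or if a joint passes its speed limit or range.

## Working session

There is one attempt and no reset: what is moved stays moved. The work goes in short steps, Python scripts to look and compute and a tool call to move; the robot and the scene stay as the last step left them, time stands still between calls to the robot, and variables do not carry over. Pictures are saved under pics/ and viewed, and the job is handed in when it is done.

Besides the shell and the picture viewer there is one more tool, called after "Emit:" as name(argument=value, ...) on one line, values as JSON. servo_tool: Moves the arm, as the interface text tells. Its arguments: {"type":"object","properties":{"deltas":{"type":"array","items":{"type":"object","properties":{"dx":{"type":"number"},"dy":{"type":"number"},"dz":{"type":"number"},"ax":{"type":"number"},"ay":{"type":"number"},"az":{"type":"number"},"hand":{"type":"number"}}}},"newtons":{"type":"number"}},"required":["deltas"]}

```bash
mkdir -p pics; ls; cat > h.py <<'E'
import numpy as np, cv2
from plant import r, eyes
from scipy.spatial.transform import Rotation as R
def snap(n,f):
    m=eyes.camera_model(n); im,d=eyes.snapshot(n)
    cv2.imwrite(f'pics/{f}.png',im[:,:,::-1]); np.savez(f'pics/{f}.npz',im=im,d=d,pose=np.array(m['pose']),K=np.array([m['fx'],m['fy'],m['cx'],m['cy']]),dist=np.array(m.get('distortion',m.get('dist',[]))if 1 else []))
    return im,d,m
def load(f):
    z=np.load(f'pics/{f}.npz'); return z['im'],z['d'],z['pose'],z['K']
def pts(d,P,K):
    v,u=np.mgrid[:d.shape[0],:d.shape[1]]
    c=np.stack([(u-K[2])/K[0]*d,-(v-K[3])/K[1]*d,-d],-1)
    return c@P[:3,:3].T+P[:3,3]
def ray(u,v,P,K,z):
    c=np.array([(u-K[2])/K[0],-(v-K[3])/K[1],-1.]); w=P[:3,:3]@c; o=P[:3,3]
    return o+w*(z-o[2])/w[2]
E
python3 - <<'E'
from h import *
print(r.get_state())
for n in('top','scene','wrist'):
    im,d,m=snap(n,n+'0'); print(n,{k:v for k,v in m.items()}, (d>0).mean())
E
```

```text
pics
{'clock': 0.0, 'q': array([ 1.14577778,  0.68997826, -0.19446504,  1.56636699,  0.1572593 ,
        0.90250149, -0.21508833]), 'qd': array([-0.00188316,  0.00010966,  0.00044891, -0.00059981, -0.00128479,
        0.00056714,  0.00016639]), 'joint_torque': array([ 2.57982374e-04, -5.27564049e+01, -1.26693718e+00, -1.53427863e+01,
       -5.26939903e-02,  6.75349540e-03,  2.11426045e-04]), 'tool_pos': array([ 0.27648131, -0.55984868,  0.2629062 ]), 'eef_rot': array([ 9.73796393e-01,  2.27419679e-01, -2.78900622e-04, -8.92426291e-04]), 'contact_force': array([-0.06072503,  0.15424448,  0.07663216]), 'moment': array([ 0.02950473,  0.03078588, -0.03753464]), 'opening': 1.0018552204929259}
top {'fx': 350.6547399315208, 'fy': 350.6547399315208, 'cx': 259.5611211081673, 'cy': 194.9604938343137, 'pose': array([[-0.00663399,  0.98270488, -0.18505975,  0.38866086],
       [-0.99983624, -0.00340247,  0.01777413, -0.00102424],
       [ 0.01683706,  0.18514735,  0.98256652,  0.93067775],
       [ 0.        ,  0.        ,  0.        ,  1.        ]])} 0.9957377115885416
scene {'fx': 390.4877777223119, 'fy': 390.4877777223119, 'cx': 253.47026678349334, 'cy': 195.25620932685894, 'pose': array([[-0.4078794 , -0.61091643,  0.67853925,  1.23778733],
       [ 0.91303214, -0.27501982,  0.30122484,  0.28687384],
       [ 0.00258854,  0.74239155,  0.66996126,  0.71334534],
       [ 0.        ,  0.        ,  0.        ,  1.        ]])} 0.995819091796875
wrist {'fx': 291.01647790989534, 'fy': 291.01647790989534, 'cx': 257.3856276454193, 'cy': 188.84532335890813, 'pose': array([[ 0.44374082,  0.84979077,  0.28451666,  0.35153443],
       [-0.89615344,  0.42140635,  0.13901694, -0.52478033],
       [-0.00176181, -0.31665807,  0.94853812,  0.38381178],
       [ 0.        ,  0.        ,  0.        ,  1.        ]])} 0.9961751302083334
```

View pics/top0.png

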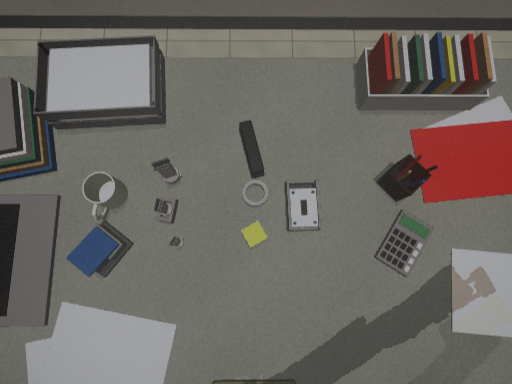

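View pics/scene0.png

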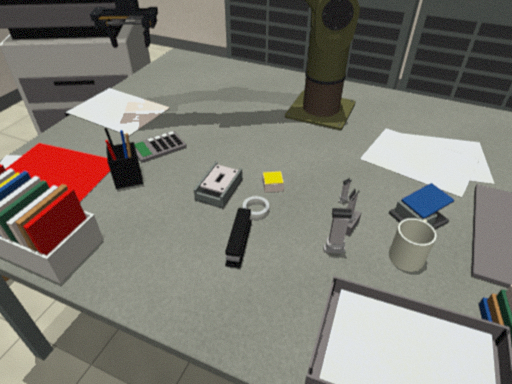

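View pics/wrist0.png

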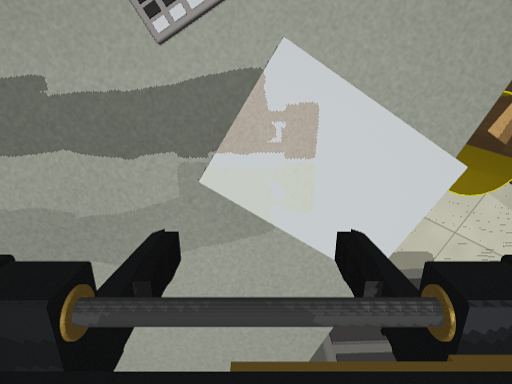

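The top view shows the base at about (303,206) and its dark slot at (304,208). There are three small objects on the left, at (167,170), (165,209) and (177,242). I'll zoom in on those.

```bash
python3 - <<'E'
from h import *
im,d,P,K=load('top0'); X=pts(d,P,K)
a=cv2.resize(im[145:265,140:220],None,fx=5,fy=5,interpolation=cv2.INTER_CUBIC)
b=cv2.resize(im[170:240,275:330],None,fx=7,fy=7,interpolation=cv2.INTER_CUBIC)
cv2.imwrite('pics/za.png',a[:,:,::-1]);cv2.imwrite('pics/zb.png',b[:,:,::-1])
im2,d2,P2,K2=load('scene0')
c=cv2.resize(im2[165:265,310:380],None,fx=6,fy=6,interpolation=cv2.INTER_CUBIC)
cv2.imwrite('pics/zc.png',c[:,:,::-1])
z=X[:,:,2]*1000
np.set_printoptions(linewidth=220)
print(z[160:252:2,150:192:2].astype(int))
print(z[178:236:2,284:324:2].astype(int))
E
```

```text
[[  0   2   0   0 130 128 128 126 125 124   0   1   0   0   0   0  -2  -1   2  -3   0]
 [ -4 128 129 127 128 125 121 123 116 114   0   0   0   0   0   0   0   5  -4   0   0]
 [  1 127 127 121 122 117 116 129 129 127 122  -1   1  -1  -2  -1  -3  -2   3  -1   0]
 [  0   0 118 113 112 129 130 130 109 112 104  71   1   1   0   0   0  -1  -1  -1  -4]
 [ -2   2 128 129 127 114 113 110 104 100  96  82  48  29   0   1   0  -2  -2  -2   0]
 [ -2  -1   0   0 110 105 100  97  91  86  81  75  58  30  -3   0   0   0   1   0  -1]
 [  0   0   1   1  -4  92  90  81  75  67  66  60  55  34  30   6   0  -1  -2   1  -1]
 [  1   3   0   0   1  -1  71  66  61  58  47  47  39  35  31  10   0   0   0   0   0]
 [ -2   0   0   0   0   1   1  51  44  40  33  31  32  33  31   4  -2  -2  -1   0   0]
 [  0   0   0  -2   0   0   2  32  33  30  33  35  30  33   0  -1   0  -1  -1   0   0]
 [  0  -1   2   1   0   2   0   8  28  30  29  30  30   1   0   0  -1  -1   0   0   0]
 [  0   0   1   0  -2   0   0   0   2   0   0   0   2   0   0   0  -1   2  -1  -4  -1]
 [  0   0  -1   2   1   0  -1   1   0  -3   0  -3   0  -
[... 4610 characters left out ...]
36  34  35  32  37  33  36  39   0]
 [  0   0  38  40  35  38  36  35  36  37  36  39  34  33  34  36  36  36  35   0]
 [  1   0  34  40  36  36  33  34  35  34  37  38  36  37  34  37  35  37  38  -2]
 [  2   0  30  41  34  34  36  34  34  38  36  36  35  35  35  37  36  34  40  -2]
 [  0   2  30  39  36  36  37  37  33  34  31   7   2   9   5   5   4  31  41  -1]
 [  0  -1  23  40  26  30  28  27  27  30  28  27  27  26  27  27  30  28  35  -1]
 [  0  -1  11   4   4   0   2   0  -2  -1   0   2  -2  -1  -3  -3   2   1   2   0]
 [  2   2   0  -2  -1   0   1  -1  -1 930   0   0   0   0  -1  -1   3  -1   0   0]
 [  0   3   2   0   0  -2  -1   0   0  -1   0  -2   2  -2   0   1   0   0   0  -2]]
```

View pics/za.png

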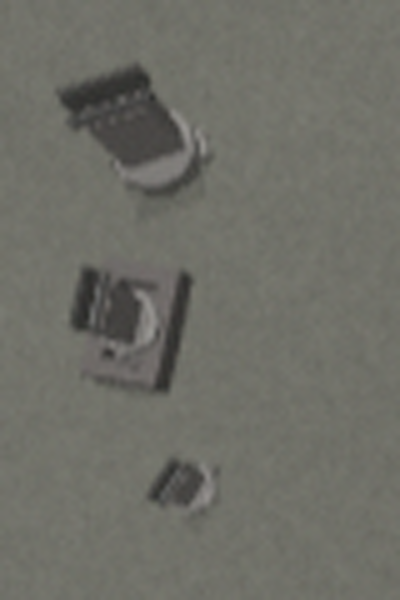

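View pics/zb.png

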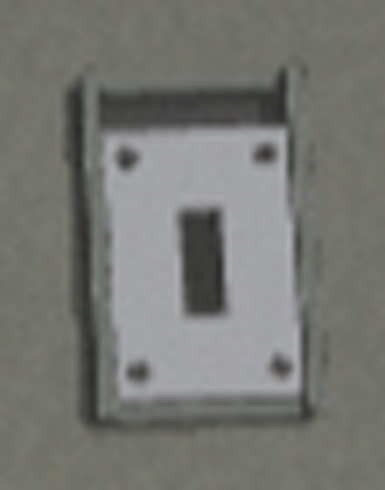

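View pics/zc.png

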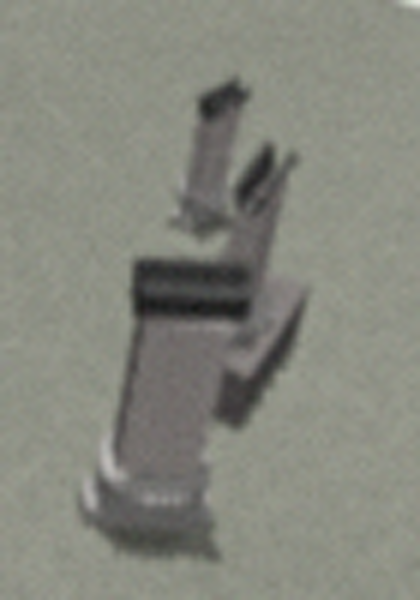

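```bash
python3 - <<'E'
from h import *
im,d,P,K=load('top0'); X=pts(d,P,K)
g=cv2.cvtColor(im,cv2.COLOR_RGB2GRAY)
# slot contour
sub=g[195:222,294:314]; print(sub[::3,::2])
m=np.zeros_like(g); m[192:222,294:314]=(g[192:222,294:314]<110)
def rect(mask,z):
    cs,_=cv2.findContours(mask.astype(np.uint8),cv2.RETR_EXTERNAL,cv2.CHAIN_APPROX_NONE)
    c=max(cs,key=cv2.contourArea)[:,0]
    w=np.array([ray(u,v,P,K,z)[:2] for u,v in c])*1000
    (cx,cy),(a,b),th=cv2.minAreaRect(w.astype(np.float32)); return (cx,cy),(a,b),th
print('slot',rect(m,.036))
# base outline
z=X[:,:,2]
bm=np.zeros_like(g); bm[175:236,280:325]=(z[175:236,280:325]>.034)
print('base rails+plate',rect(bm,.038))
pm=np.zeros_like(g); pm[175:236,284:322]=(g[175:236,284:322]>140)
print('plate',rect(pm,.036))
sm=np.zeros_like(g); sm[194:225,150:182]=((z>.026)&(z<.034))[194:225,150:182]
q=X[sm>0][:,:2]*1000; print('stand',cv2.minAreaRect(q.astype(np.float32)))
tm=np.zeros_like(g); tm[194:225,150:182]=((z>.085))[194:225,150:182]
q=X[tm>0]*1000; print('posttop',cv2.minAreaRect(q[:,:2].astype(np.float32)),q[:,2].max())
tm=np.zeros_like(g); tm[194:225,150:182]=((z>.095))[194:225,150:182]
q=X[tm>0]*1000; print('posttop',cv2.minAreaRect(q[:,:2].astype(np.float32)),q.mean(0))
s=r.get_state(); T=R.from_quat(s['eef_rot']).as_matrix()
m=eyes.camera_model('wrist'); Pw=np.array(m['pose'])
print('cam in tool',T.T@(Pw[:3,3]-s['tool_pos']), T.T@Pw[:3,:3]); print('tool',T)
E
```

```text
[[164 162 163 164 160 163 162 163 162 163]
 [163 162 164 164 166 164 165 162 162 163]
 [163 163 164 113  59  58 100 165 164 164]
 [162 162 164 137  60  59  75 162 164 164]
 [163 163 162 161  61  62  55 162 164 164]
 [164 165 163 161  63  62  55 162 162 162]
 [162 164 164 164  64  59  59 162 165 163]
 [164 163 164 163 163 162 162 164 164 163]
 [163 162 164 163 163 163 163 164 164 161]]
slot ((525.2000122070312, -130.6482696533203), (13.00204849243164, 36.86558151245117), 88.36359405517578)
base rails+plate ((533.437744140625, -130.09251403808594), (128.738037109375, 84.71681213378906), 1.946748971939087)
plate ((525.1990356445312, -130.52938842773438), (96.9657974243164, 67.11614227294922), 1.8347723484039307)
stand ((524.0904541015625, 225.7316131591797), (40.628395080566406, 62.18964385986328), 80.06624603271484)
posttop ((464.2463073730469, 113.48703002929688), (272.85662841796875, 29.209501266479492), 62.68269348144531) 930.6777499242188
posttop ((464.2463073730469, 113.48703002929688), (272.85662841796875, 29.209501266479492), 62.68269348144531) [514.89874909 213.30516908 151.01963137]
cam in tool [ 0.08277919  0.00151291 -0.12082573] [[ 9.04746396e-04  9.48577233e-01  3.16544492e-01]
 [ 9.99999581e-01 -9.02432115e-04 -1.53910304e-04]
 [ 1.39664105e-04  3.16544498e-01 -9.48577652e-01]]
tool [[ 8.96560075e-01  4.42921610e-01 -6.91729422e-04]
 [ 4.42922139e-01 -8.96559307e-01  1.17773155e-03]
 [-9.85336971e-05 -1.36228936e-03 -9.99999067e-01]]
```

Emit:
servo_tool(deltas=[{"dx": 0.6, "dy": -0.4, "az": -1.2}, {"dx": 1.4, "dy": -0.93, "az": -2.8}, {"dx": 2.2, "dy": -1.47, "az": -4.4}, {"dx": 3.0, "dy": -2.0, "az": -6.0}, {"dx": 3.8, "dy": -2.53, "az": -7.6}, {"dx": 4.6, "dy": -3.06, "dz": 0.2, "az": -9.2}, {"dx": 5.4, "dy": -3.6, "dz": 0.6, "az": -10.8}, {"dx": 6.1, "dy": -4.06, "dz": 1.0, "az": -12.4}, {"dx": 6.6, "dy": -4.4, "dz": 1.3, "az": -13.5}, {"dx": 6.88, "dy": -4.58, "dz": 1.55, "az": -14.0}])

```text
schema error: expected keys dx, dy, dz, ax, ay, az, hand
```

Emit:
servo_tool(deltas=[{"az": -1.0}, {"az": -2.6}, {"az": -4.2}, {"az": -5.8}, {"az": -7.4}, {"az": -9.0}, {"az": -10.6}, {"az": -11.6}, {"az": -11.95}, {"az": -11.95}])

```text
schema error: expected keys dx, dy, dz, ax, ay, az, hand
```

```bash
python3 - <<'E'
from h import *
s=r.get_state(); print(s['clock'],s['tool_pos'],R.from_quat(s['eef_rot']).as_matrix(),s['q'],s['contact_force'])
snap('wrist','w1')
E
```

```text
0.15 [ 0.27659648 -0.55999336  0.26310684] [[ 8.96560075e-01  4.42921610e-01 -6.91729422e-04]
 [ 4.42922139e-01 -8.96559307e-01  1.17773155e-03]
 [-9.85336971e-05 -1.36228936e-03 -9.99999067e-01]] [ 1.14575432  0.68979528 -0.19450562  1.56604651  0.1572825   0.90250237
 -0.21511722] [ 0.01412324 -0.26647324  0.49723756]
```

View pics/w1.png

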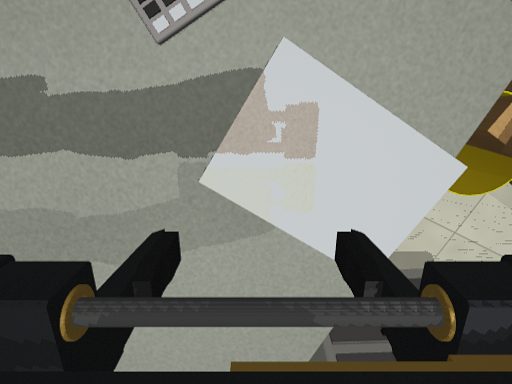

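Emit:
servo_tool(deltas=[{"dx": 0.6, "dy": -0.4, "dz": 0, "ax": 0, "ay": 0, "az": -1.2, "hand": 50}, {"dx": 1.4, "dy": -0.93, "dz": 0, "ax": 0, "ay": 0, "az": -2.8, "hand": 50}, {"dx": 2.2, "dy": -1.47, "dz": 0, "ax": 0, "ay": 0, "az": -4.4, "hand": 50}, {"dx": 3.0, "dy": -2.0, "dz": 0, "ax": 0, "ay": 0, "az": -6.0, "hand": 50}, {"dx": 3.8, "dy": -2.53, "dz": 0, "ax": 0, "ay": 0, "az": -7.6, "hand": 50}, {"dx": 4.6, "dy": -3.06, "dz": 0.2, "ax": 0, "ay": 0, "az": -9.2, "hand": 50}, {"dx": 5.4, "dy": -3.6, "dz": 0.6, "ax": 0, "ay": 0, "az": -10.8, "hand": 50}, {"dx": 6.1, "dy": -4.06, "dz": 1.0, "ax": 0, "ay": 0, "az": -12.4, "hand": 50}, {"dx": 6.6, "dy": -4.4, "dz": 1.3, "ax": 0, "ay": 0, "az": -13.5, "hand": 50}, {"dx": 6.88, "dy": -4.58, "dz": 1.55, "ax": 0, "ay": 0, "az": -14.0, "hand": 50}])

```text
clock: 1.45
tool_pos: [0.5262, -0.1286, 0.17]
eef_rot: [0.569, 0.822, 0.001, -0.0]
contact_force: [-0.4, 0.1, -0.6]
opening: 0.568
```

Emit:
servo_tool(deltas=[{"dx": 0, "dy": 0, "dz": 0, "ax": 0, "ay": 0, "az": -1.2, "hand": 50}, {"dx": 0, "dy": 0, "dz": 0, "ax": 0, "ay": 0, "az": -2.8, "hand": 50}, {"dx": 0, "dy": 0, "dz": 0, "ax": 0, "ay": 0, "az": -4.4, "hand": 50}, {"dx": 0, "dy": 0, "dz": 0, "ax": 0, "ay": 0, "az": -6.0, "hand": 50}, {"dx": 0, "dy": 0, "dz": 0, "ax": 0, "ay": 0, "az": -7.6, "hand": 50}, {"dx": 0, "dy": 0, "dz": 0, "ax": 0, "ay": 0, "az": -9.2, "hand": 50}, {"dx": 0, "dy": 0, "dz": 0, "ax": 0, "ay": 0, "az": -10.8, "hand": 50}, {"dx": 0, "dy": 0, "dz": 0, "ax": 0, "ay": 0, "az": -11.7, "hand": 50}, {"dx": 0, "dy": 0, "dz": 0, "ax": 0, "ay": 0, "az": -11.95, "hand": 50}, {"dx": 0, "dy": 0, "dz": 0, "ax": 0, "ay": 0, "az": -11.95, "hand": 50}])

```text
clock: 2.7
tool_pos: [0.5252, -0.1313, 0.1706]
eef_rot: [-0.017, 1.0, -0.0, -0.0]
contact_force: [0.3, 0.1, -0.3]
opening: 0.569
```

```bash
python3 - <<'E'
from h import *
s=r.get_state(); print(s['clock'],s['tool_pos'],R.from_quat(s['eef_rot']).as_matrix(),s['q'],s['contact_force'])
snap('wrist','w2')
E
```

```text
2.7 [ 0.52517111 -0.13130442  0.17061478] [[-9.99446314e-01 -3.32721648e-02 -1.70009592e-04]
 [-3.32721521e-02  9.99446326e-01 -7.66762063e-05]
 [ 1.72466645e-04 -7.09771667e-05 -9.99999983e-01]] [ 0.6243461   0.83476189 -0.81244983  1.88688958  0.84265569  0.80514383
  0.95103818] [ 0.31402082  0.12053715 -0.30085181]
```

View pics/w2.png

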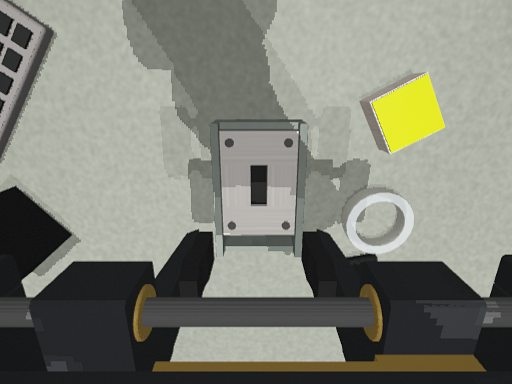

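The wrist view shows the base from directly above, with the dark slot at about (259,185) and clear of the fingers.

```bash
cat >> h.py <<'E'
def rectw(mask,P,K,z):
    cs,_=cv2.findContours(mask.astype(np.uint8),cv2.RETR_EXTERNAL,cv2.CHAIN_APPROX_NONE)
    c=max(cs,key=cv2.contourArea)[:,0]
    w=np.array([ray(u,v,P,K,z)[:2] for u,v in c])*1000
    return cv2.minAreaRect(w.astype(np.float32))
def cen(mask,P,K,z):
    n,l,st,ce=cv2.connectedComponentsWithStats(mask.astype(np.uint8)); i=1+np.argmax(st[1:,4])
    return ray(*ce[i],P,K,z)*1000, st[i]
E
python3 - <<'E'
from h import *
im,d,P,K=load('w2'); g=cv2.cvtColor(im,cv2.COLOR_RGB2GRAY)
m=np.zeros_like(g); m[155:215,240:280]=g[155:215,240:280]<95
print('slot',rectw(m,P,K,.036),cen(m,P,K,.036))
m=np.zeros_like(g); m[110:240,205:312]=g[110:240,205:312]>140
m2=cv2.morphologyEx(m,cv2.MORPH_CLOSE,np.ones((5,5)))
print('plate',rectw(m2,P,K,.036),cen(m2,P,K,.036))
print(g[185,205:312:3],g[110:240:4,235])
E
```

```text
slot ((524.4762573242188, -131.78807067871094), (36.78171157836914, 14.48841381072998), 2.496596097946167) (array([ 523.94423158, -131.52737856,   36.        ]), array([250, 165,  17,  39, 629], dtype=int32))
plate ((519.298583984375, -132.17086791992188), (85.94084167480469, 135.17857360839844), 82.51163482666016) (array([ 517.8341657, -129.1044454,   36.       ]), array([ 205,  110,  107,  130, 7665], dtype=int32))
[135 135 131 106 107  73 151 157 151 153 157 178 150 152 149 108  47  46
  46  46  43 153 154 154 153 154 152 155 153 150 154 106 106 100 134 137] [115 115 113 101 109  91 155 155 155 155 154 153 157 152 155 155 155 155
 155 157 189 188 189 188 185 182 183 183 188  93 181 186  84]
```

Emit:
servo_tool(deltas=[{"dx": 0, "dy": 0.4, "dz": -0.3, "ax": 0, "ay": 0, "az": 0.3, "hand": 50}, {"dx": -0.05, "dy": 1.2, "dz": -0.83, "ax": 0, "ay": 0, "az": 0.6, "hand": 50}, {"dx": -0.08, "dy": 2.1, "dz": -0.83, "ax": 0, "ay": 0, "az": 1.0, "hand": 50}, {"dx": -0.12, "dy": 3.0, "dz": -0.83, "ax": 0, "ay": 0, "az": 1.4, "hand": 50}, {"dx": -0.15, "dy": 3.9, "dz": -0.83, "ax": 0, "ay": 0, "az": 1.7, "hand": 50}, {"dx": -0.18, "dy": 4.8, "dz": -0.83, "ax": 0, "ay": 0, "az": 1.98, "hand": 50}, {"dx": -0.18, "dy": 5.5, "dz": -0.83, "ax": 0, "ay": 0, "az": 1.98, "hand": 50}, {"dx": -0.18, "dy": 5.85, "dz": -0.83, "ax": 0, "ay": 0, "az": 1.98, "hand": 50}, {"dx": -0.18, "dy": 5.95, "dz": -0.83, "ax": 0, "ay": 0, "az": 1.98, "hand": 50}, {"dx": -0.18, "dy": 5.95, "dz": -0.83, "ax": 0, "ay": 0, "az": 1.98, "hand": 50}])

```text
clock: 4.0
tool_pos: [0.5237, 0.2253, 0.2204]
eef_rot: [0.087, 0.996, -0.001, 0.0]
contact_force: [0.5, -0.8, -0.7]
opening: 0.566
```

```bash
python3 - <<'E'
from h import *
s=r.get_state(); print(s['clock'],s['tool_pos'],R.from_quat(s['eef_rot']).as_euler('xyz',degrees=True),s['q'],s['contact_force'])
im,d,m=snap('wrist','w3')
cv2.imwrite('pics/w3z.png',cv2.resize(im[60:330,130:400],None,fx=2.2,fy=2.2,interpolation=cv2.INTER_CUBIC)[:,:,::-1])
E
```

```text
4.0 [0.52366676 0.22528954 0.22035541] [-1.79936980e+02  7.33653340e-03  1.70070911e+02] [-0.0524459   0.7717856  -0.77188261  1.76215038  0.67488552  0.89419323
  0.27106704] [ 0.51304683 -0.77452254 -0.69071573]
```

View pics/w3.png

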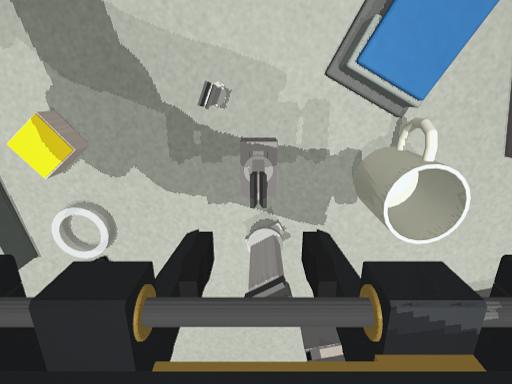

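View pics/w3z.png

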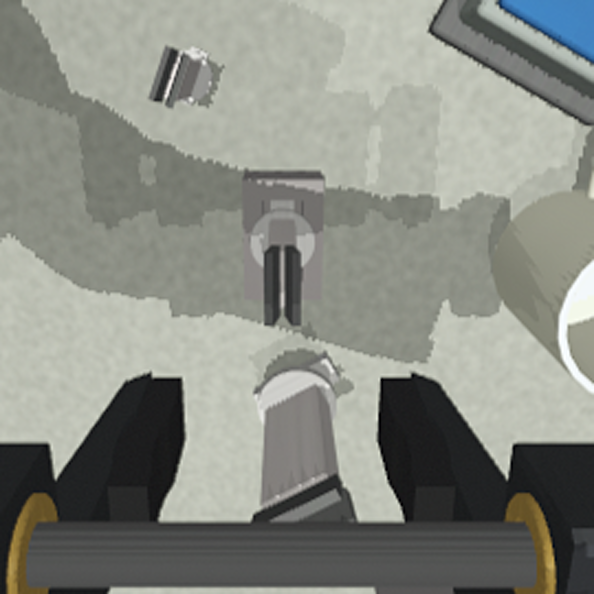

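The post stands in line with the jaws, with its dark clip at about (258,189). The big post lies beyond it at about (266,250). Next I'll measure the clip top and the stand.

```bash
python3 - <<'E'
from h import *
im,d,P,K=load('w3'); X=pts(d,P,K); g=cv2.cvtColor(im,cv2.COLOR_RGB2GRAY)
box=np.zeros(g.shape,bool); box[125:215,235:285]=1
z=X[:,:,2]
top=box&(z>.100)&(z<.115); 
q=X[top]*1000; print('clip depth pts',len(q),cv2.minAreaRect(q[:,:2].astype(np.float32)),q[:,2].max(),q.mean(0))
st=box&(z>.026)&(z<.033); q=X[st]*1000; print('stand',cv2.minAreaRect(q[:,:2].astype(np.float32)))
col=box&(z>.0335)&(z<.039); q=X[col]*1000; print('collar',cv2.minEnclosingCircle(q[:,:2].astype(np.float32)))
for lo,hi in((.045,.06),(.06,.08),(.08,.095)):
    q=X[box&(z>lo)&(z<hi)]*1000; print(lo,len(q),q.mean(0),cv2.minAreaRect(q[:,:2].astype(np.float32)))
zz=z[215:330,200:300]; B=X[215:330,200:300][(zz>.02)&(zz<.14)]*1000
print('big', B.min(0),B.max(0))
s=r.get_state(); print(s['tool_pos'])
E
```

```text
clip depth pts 455 ((521.8779296875, 224.9982452392578), (13.86759090423584, 30.352710723876953), 80.4334487915039) 109.237463063458 [521.40622721 225.05829541 106.03506652]
stand ((522.9141235351562, 225.45944213867188), (39.93895721435547, 62.0037841796875), 80.232666015625)
collar ((521.8699340820312, 225.2771453857422), 16.012378692626953)
0.045 41 [510.41940151 227.32977322  52.5217742 ] ((510.40045166015625, 227.56539916992188), (11.213544845581055, 1.0581002235412598), 76.95636749267578)
0.06 62 [510.46400271 227.10133366  70.20259319] ((510.5503845214844, 227.08551025390625), (11.82446575164795, 1.5148732662200928), 81.6091079711914)
0.08 31 [512.63761485 227.02163272  86.39069458] ((519.3106079101562, 227.91595458984375), (20.745203018188477, 10.56185531616211), 5.5028862953186035)
big [593.82064239 195.71123784  23.87367524] [626.93156015 239.1560373  130.41193232]
[0.52384369 0.22455379 0.22030456]
```

Emit:
servo_tool(deltas=[{"dx": 0.033, "dy": 0.004, "dz": 0.2, "ax": 0, "ay": 0, "az": -0.04, "hand": 45}, {"dx": 0.033, "dy": 0.004, "dz": 0.7, "ax": 0, "ay": 0, "az": -0.04, "hand": 45}, {"dx": 0.033, "dy": 0.004, "dz": 1.2, "ax": 0, "ay": 0, "az": -0.04, "hand": 45}, {"dx": 0.033, "dy": 0.004, "dz": 1.7, "ax": 0, "ay": 0, "az": -0.04, "hand": 45}, {"dx": 0.033, "dy": 0.004, "dz": 2.1, "ax": 0, "ay": 0, "az": -0.04, "hand": 45}, {"dx": 0.033, "dy": 0.004, "dz": 2.28, "ax": 0, "ay": 0, "az": -0.04, "hand": 45}, {"dx": 0.033, "dy": 0.004, "dz": 2.32, "ax": 0, "ay": 0, "az": -0.04, "hand": 45}, {"dx": 0.033, "dy": 0.004, "dz": 2.32, "ax": 0, "ay": 0, "az": -0.04, "hand": 45}])

```text
clock: 5.05
tool_pos: [0.5221, 0.2267, 0.0818]
eef_rot: [0.084, 0.996, 0.0, 0.0]
contact_force: [-0.7, -0.0, 0.7]
opening: 0.509
```

Emit:
servo_tool(newtons=40, deltas=[{"dx": 0, "dy": 0, "dz": 0, "ax": 0, "ay": 0, "az": 0, "hand": 0}, {"dx": 0, "dy": 0, "dz": 0, "ax": 0, "ay": 0, "az": 0, "hand": 0}, {"dx": 0, "dy": 0, "dz": 0, "ax": 0, "ay": 0, "az": 0, "hand": 0}, {"dx": 0, "dy": 0, "dz": 0, "ax": 0, "ay": 0, "az": 0, "hand": 0}, {"dx": 0, "dy": 0, "dz": 0, "ax": 0, "ay": 0, "az": 0, "hand": 0}, {"dx": 0, "dy": 0, "dz": 0, "ax": 0, "ay": 0, "az": 0, "hand": 0}])

```text
clock: 5.8
tool_pos: [0.5218, 0.2265, 0.0814]
eef_rot: [0.084, 0.996, -0.0, 0.0]
contact_force: [0.4, -0.4, 2.5]
opening: 0.134
```

```bash
python3 - <<'E'
from h import *
s=r.get_state(); print(s['clock'],s['tool_pos'],s['opening']*88.1,s['contact_force'],R.from_quat(s['eef_rot']).as_euler('xyz',degrees=True))
im,d,m=snap('wrist','w4')
E
```

```text
5.8 [0.52180893 0.22646667 0.08144243] 11.82302975169317 [ 0.35894468 -0.43325471  2.51861963] [-1.79987802e+02  1.64509857e-02  1.70343285e+02]
```

View pics/w4.png

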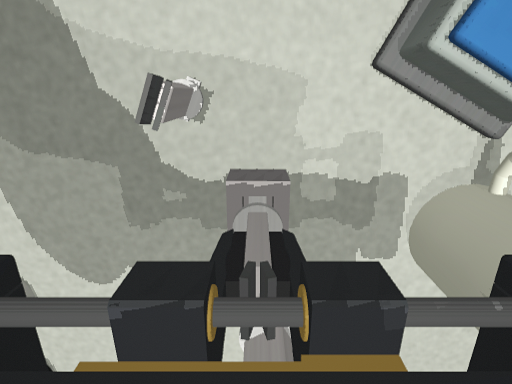

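Emit:
servo_tool(deltas=[{"dx": 0, "dy": 0, "dz": -0.08, "ax": 0, "ay": 0, "az": 0, "hand": 0}, {"dx": 0, "dy": 0, "dz": -0.2, "ax": 0, "ay": 0, "az": 0, "hand": 0}, {"dx": 0, "dy": 0, "dz": -0.4, "ax": 0, "ay": 0, "az": 0, "hand": 0}, {"dx": 0, "dy": 0, "dz": -0.7, "ax": 0, "ay": 0, "az": 0, "hand": 0}, {"dx": 0, "dy": 0, "dz": -1.0, "ax": 0, "ay": 0, "az": 0, "hand": 0}, {"dx": 0, "dy": 0, "dz": -1.3, "ax": 0, "ay": 0, "az": 0, "hand": 0}, {"dx": 0, "dy": 0, "dz": -1.5, "ax": 0, "ay": 0, "az": 0, "hand": 0}, {"dx": 0, "dy": 0, "dz": -1.5, "ax": 0, "ay": 0, "az": 0, "hand": 0}])

```text
clock: 6.85
tool_pos: [0.5222, 0.2268, 0.1724]
eef_rot: [0.084, 0.996, 0.0, 0.001]
contact_force: [0.1, 0.3, -1.5]
opening: 0.134
```

```bash
python3 - <<'E'
from h import *
s=r.get_state(); T=R.from_quat(s['eef_rot']).as_matrix();print(s['clock'],s['tool_pos'],s['opening']*88.1,s['contact_force'])
tgt=np.array([.5245,-.1312,.1525]); print(T.T@(tgt-s['tool_pos'])/.06, T)
E
```

```text
6.85 [0.52220562 0.22682836 0.17238558] 11.825621477446514 [ 0.0766479   0.34816196 -1.53945636]
[-1.03927233 -5.87634105  0.32647665] [[-9.85796999e-01  1.67932612e-01  1.70728700e-03]
 [ 1.67934212e-01  9.85797847e-01  8.40322942e-04]
 [-1.54192222e-03  1.11509973e-03 -9.99998190e-01]]
```

Emit:
servo_tool(deltas=[{"dx": -0.08, "dy": -0.4, "dz": 0, "ax": 0, "ay": 0, "az": -0.1, "hand": 0}, {"dx": -0.2, "dy": -1.1, "dz": 0, "ax": 0, "ay": 0, "az": -0.3, "hand": 0}, {"dx": -0.35, "dy": -1.9, "dz": 0, "ax": 0, "ay": 0, "az": -0.6, "hand": 0}, {"dx": -0.5, "dy": -2.7, "dz": 0, "ax": 0, "ay": 0, "az": -0.9, "hand": 0}, {"dx": -0.65, "dy": -3.5, "dz": 0, "ax": 0, "ay": 0, "az": -1.2, "hand": 0}, {"dx": -0.8, "dy": -4.3, "dz": 0.1, "ax": 0, "ay": 0, "az": -1.5, "hand": 0}, {"dx": -0.92, "dy": -5.1, "dz": 0.2, "ax": 0, "ay": 0, "az": -1.8, "hand": 0}, {"dx": -1.0, "dy": -5.6, "dz": 0.3, "ax": 0, "ay": 0, "az": -1.96, "hand": 0}, {"dx": -1.04, "dy": -5.88, "dz": 0.33, "ax": 0, "ay": 0, "az": -1.96, "hand": 0}, {"dx": -1.04, "dy": -5.88, "dz": 0.33, "ax": 0, "ay": 0, "az": -1.96, "hand": 0}])

```text
clock: 8.1
tool_pos: [0.5238, -0.1323, 0.1511]
eef_rot: [-0.017, 1.0, 0.0, -0.0]
contact_force: [-0.4, -0.3, -1.2]
opening: 0.129
```

```bash
python3 - <<'E'
from h import *
s=r.get_state(); print(s['clock'],s['tool_pos'],s['opening']*88.1,s['contact_force'],s['moment'],R.from_quat(s['eef_rot']).as_euler('xyz',degrees=True))
im,d,m=snap('wrist','w5')
im,d,m=snap('scene','s5')
cv2.imwrite('pics/s5z.png',cv2.resize(im[100:240,160:310],None,fx=4,fy=4,interpolation=cv2.INTER_CUBIC)[:,:,::-1])
E
```

```text
8.1 [ 0.52381198 -0.13227042  0.15110337] 11.380222543404626 [-0.42965035 -0.26470038 -1.18952533] [ 0.09208272 -0.09289104 -0.03000666] [ 1.79988275e+02 -4.12239103e-02 -1.78004098e+02]
```

View pics/w5.png

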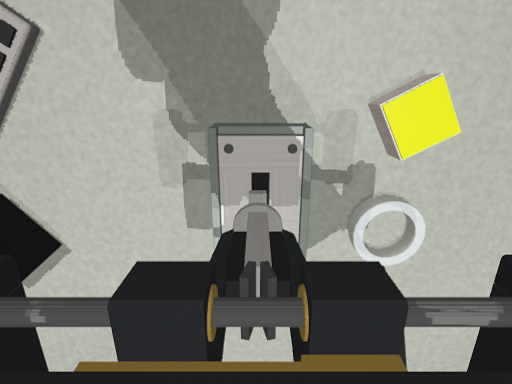

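View pics/s5z.png

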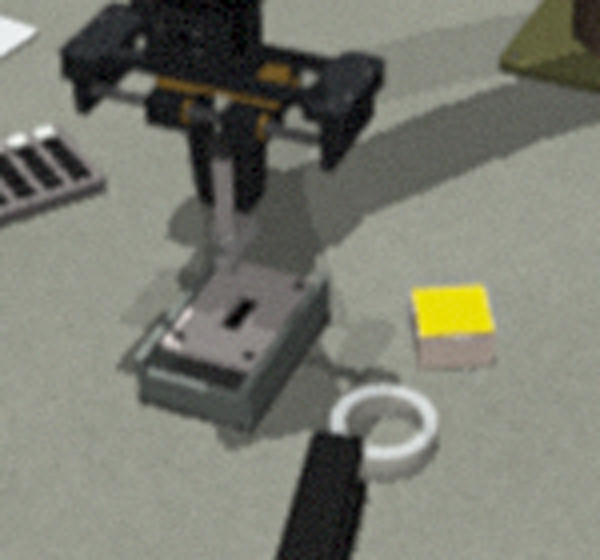

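```bash
python3 - <<'E'
from h import *
im,d,P,K=load('w5'); X=pts(d,P,K)*1000; z=X[:,:,2]; g=cv2.cvtColor(im,cv2.COLOR_RGB2GRAY)
np.set_printoptions(linewidth=200)
print(z[165:245:4,225:293:4].astype(int))
box=np.zeros(g.shape,bool); box[165:240,225:293]=1
q=X[box&(z>101)&(z<109)]; print('collar',q.mean(0),cv2.minEnclosingCircle(q[:,:2].astype(np.float32)))
q=X[box&(z>78)&(z<92)]; print('bar',len(q),q.mean(0),q.min(0),q.max(0))
q=X[box&(z>110)]; print('stem',q.mean(0),q.min(0),q.max(0),cv2.minAreaRect(q[:,:2].astype(np.float32)))
print(g[165:245:4,225:293:4])
E
```

```text
[[ 35  36  35  35  36  34  35  36  36  35  35  34  36  34  35  35  35]
 [ 36  35  36  36  36  36  35  36  35  35  36  36  36  36  35  35  35]
 [ 35  35  35  35  36  36  35  27  27  26  26  36  35  35  35  35  36]
 [ 34  35  34  34  34  35  36  27  27  26  27  36  35  36  35  35  35]
 [ 34  35  36  35  36  37  35  27  27  27  27  35  35  35  35  35  35]
 [ 35  36  34  35  35  35  35  25  28  27  27  35  35  36  35  35  34]
 [ 35  35  36  35  34  33  36  27  26  27  27  35  35  35  36  35  33]
 [ 36  34  35  36  35  35  86  88  87  89  88  35  36  34  35  36  35]
 [ 37  35  35  35  34  35  88  88  88  89  88  35  35  36  35  36  35]
 [ 35  35  36  34  35  34  89  88  87  89  88  35  35  36  35  36  37]
 [ 36  35  36  35  34  99 102 103 104 104 103  99  36  35  35  35  36]
 [ 36  35  36  35 102 103 103 103 104 105 103 104 102  35  34  35  36]
 [ 35  35  35 102 104 104 108 108 107 108 107 104 104 103  36  35  35]
 [ 35  35  35 104 104 104 113 114 114 114 113 104 103 104  35  35  36]
 [ 35  36 101 105 104 105 120 119 120 119 120 104 104 104 104  35  36]
 [ 35  35 104 103 103 104 126 126 1
[... 1529 characters left out ...]
182 180 188 166 100 119 132 122 105 125 156 154 153 156 157]
 [188 186 186 189  95 142 139 141 141 138 144 138  95 189 186 188 190]
 [187 186 186 102 140 141 115 116 115 114 116 137 139 108 186 187 189]
 [185 186 187 142 139 141 117 117 116 114 116 138 139 141 194 188 188]
 [184 185 139 142 139 142 118 118 116 114 116 139 138 141 135 183 182]
 [185 185 132 142 139 142 117 117 117 114 116 140 140 140 140 186 185]
 [187 191  87 142 140 144 117 117 117 114 117 141 140 141 139 176 185]
 [ 26  31  40  27  28  24 118 117 117 115 117  36  23  27  27  31  27]
 [ 32  31  24  27  25  33 118 118 118 115 117  62  27  26  26  33  31]
 [ 31  32  27  29  26  42 118 119 118 114 118 112  29  28  27  31  30]]
```

```bash
python3 - <<'E'
from h import *
np.set_printoptions(linewidth=200)
im,d,P,K=load('w2'); g=cv2.cvtColor(im,cv2.COLOR_RGB2GRAY)
print('w2 col259 v160..212',g[160:170,259],g[196:212,259]); print('row185 u245-272',g[185,245:273]); 
for v in(164.5,165.5,203.5,204.5,205.5,206.5): print(v,ray(259,v,P,K,.036)*1000)
for u in(249,250,267,268): print(u,ray(u,185,P,K,.036)*1000)
im,d,P,K=load('w5'); g=cv2.cvtColor(im,cv2.COLOR_RGB2GRAY)
print('w5',g[168:178,259],g[188:212,259]); print('row180',g[180,246:274]);print('row200',g[200,240:280]);
for u in(250.5,251.5,268.5,269.5): print(u,ray(u,180,P,K,.036)*1000)
for v in(171.5,172.5,): print(v,ray(259,v,P,K,.036)*1000)
for v in(190,191,192,193,194,195,196): print(v,ray(259,v,P,K,.083)*1000,ray(259,v,P,K,.090)*1000)
for v in range(202,210): print('collar edge',v,ray(259,v,P,K,.105)*1000)
E
```

```text
w2 col259 v160..212 [151 153 153 156 142  84  22  28  28  30] [ 44  45  45  44  44  45  32  20 102 114 173 188 185 183 181 182]
row185 u245-272 [151 149 149 151 153 108  39  44  47  45  45  46  47  45  46  45  45  46  46  45  43  54 119 153 149 150 154 157]
164.5 [ 505.66745839 -131.66295623   36.        ]
165.5 [ 506.59068967 -131.62971891   36.        ]
203.5 [ 543.26320769 -130.30946872   36.        ]
204.5 [ 544.2720555  -130.27314911   36.        ]
205.5 [ 545.28325311 -130.23674491   36.        ]
206.5 [ 546.29680874 -130.20025581   36.        ]
249 [ 525.32912824 -140.1712515    36.        ]
250 [ 525.29756378 -139.25077021   36.        ]
267 [ 524.76097254 -123.60272372   36.        ]
268 [ 524.72940862 -122.68225837   36.        ]
w5 [155 157 159 159 106  27  29  27  29  28] [ 27  23  93 108 104 117 136 140 140 140 140 140 141 142 125 107 104 124 139 140 141 141 141 133]
row180 [156 155 156 157 158 104  23  28  29  28  29  28  30  29  28  28  31  29  30  30  31  26  38 107 158 156 154 156]
row200 [157 158 184 190 189 189 189 187 175 135 138 139 140 141 141 140 141 141 141 14
[... 806 characters left out ...]
042716  -132.95992169   90.        ]
195 [ 509.69201998 -132.80266111   83.        ] [ 507.20699709 -132.93360125   90.        ]
196 [ 510.42345373 -132.77526541   83.        ] [ 507.91133817 -132.90722031   90.        ]
collar edge 202 [ 506.43736511 -133.0435651   105.        ]
collar edge 203 [ 507.09417217 -133.01896453  105.        ]
collar edge 204 [ 507.75250327 -132.99430688  105.        ]
collar edge 205 [ 508.41236374 -132.96959195  105.        ]
collar edge 206 [ 509.07375889 -132.94481953  105.        ]
collar edge 207 [ 509.7366941  -132.91998944  105.        ]
collar edge 208 [ 510.40117474 -132.89510145  105.        ]
collar edge 209 [ 511.06720623 -132.87015539  105.        ]
```

The slot centre comes out at about (525.5, -131.3) and the bar at about (524.3, -133.4). I'll correct for that, lower the bar to about 6 mm above the plate, and look again.

Emit:
servo_tool(deltas=[{"dx": -0.021, "dy": 0.034, "dz": 0.1, "ax": 0, "ay": 0, "az": 0, "hand": 0}, {"dx": -0.021, "dy": 0.034, "dz": 0.3, "ax": 0, "ay": 0, "az": 0, "hand": 0}, {"dx": -0.021, "dy": 0.034, "dz": 0.5, "ax": 0, "ay": 0, "az": 0, "hand": 0}, {"dx": -0.021, "dy": 0.034, "dz": 0.62, "ax": 0, "ay": 0, "az": 0, "hand": 0}, {"dx": -0.021, "dy": 0.034, "dz": 0.65, "ax": 0, "ay": 0, "az": 0, "hand": 0}, {"dx": -0.021, "dy": 0.034, "dz": 0.65, "ax": 0, "ay": 0, "az": 0, "hand": 0}, {"dx": -0.021, "dy": 0.034, "dz": 0.65, "ax": 0, "ay": 0, "az": 0, "hand": 0}])

```text
clock: 9.07
tool_pos: [0.5255, -0.1297, 0.1129]
eef_rot: [-0.018, 1.0, -0.0, 0.0]
contact_force: [0.7, -0.5, -0.6]
opening: 0.131
```

```bash
python3 - <<'E'
from h import *
np.set_printoptions(linewidth=200)
s=r.get_state(); print(s['clock'],s['tool_pos'],s['opening']*88.1,s['contact_force'],R.from_quat(s['eef_rot']).as_euler('xyz',degrees=True))
im,d,m=snap('wrist','w6')
cv2.imwrite('pics/w6z.png',cv2.resize(im[140:260,200:320],None,fx=5,fy=5,interpolation=cv2.INTER_CUBIC)[:,:,::-1])
im,d,P,K=load('w6'); X=pts(d,P,K)*1000; z=X[:,:,2]
print(z[180:245:3,235:283:3].astype(int))
im,d,m=snap('scene','s6')
cv2.imwrite('pics/s6z.png',cv2.resize(im[130:230,180:280],None,fx=6,fy=6,interpolation=cv2.INTER_CUBIC)[:,:,::-1])
E
```

```text
9.075 [ 0.52552469 -0.12967068  0.11285072] 11.499933253784342 [ 0.67790486 -0.46106016 -0.60275145] [-1.79993631e+02  4.30582180e-02 -1.77901235e+02]
[[ 35  36  35  35  36  35  35  35  35  35  34  35  35  36  35  36]
 [ 35  35  35  35  26  26  27  28  27  26  27  35  35  34  36  35]
 [ 35  35  35  36  26  27  27  27  27  27  27  36  36  35  36  36]
 [ 34  35  36  35  27  26  27  26  28  28  27  36  36  34  35  35]
 [ 36  35  36  35  26  48  48  48  48  48  47  35  35  35  36 233]
 [ 35  36  35  36  27  49  50  49  50  49  49  35  36  36  35  36]
 [ 35  35  36  34  26  50  50  50  49  49  49  35  34  34  35  36]
 [ 34  34  36  36  27  49  50  50  50  51  49  35  35  36  35  36]
 [ 35  35  34  35  61  62  65  64  64  64  63  61  35  35  36  35]
 [ 36  35 233  64  65  67  66  65  66  66  65  64  65  36  35  36]
 [ 35  35  66  66  66  66  66  65  66  66  65  64  65  64  35  36]
 [ 34  65  66  66  64  69  69  70  70  69  70  66  66  66  65  37]
 [ 63  67  64  64  65  74  74  75  75  74  74  66  65  65  65  62]
 [ 66  66  66  66  65  79  78  79  79  79  78  66  65  66  66  66]
 [ 67  65  66  67  80  81  83  84  84  83  83  65  66  65  66  65]
 [ 65  66  65  65  85  86  86  86  85  86  86  84  65  66  65  65]
 [ 66  66  66  67  90  90  89  90  90  90  90  89  65  65  66  65]
 [ 87  88  87  87  93  93  94  93  94  94  93  94  87  87  87  88]
 [ 91  91  90  90  97  98  98 233  97  97  97  97  91  92  91  91]
 [ 94  94  94  94 100 101 101 101 102 101 101 100  95  95  95  94]
 [ 97  97  97  98 104 102 103 103 103 103 103 104  98  99  99  97]
 [101 100 101 101 106 107 107 107 106 107 107 106 101 100 100 101]]
```

View pics/w6z.png

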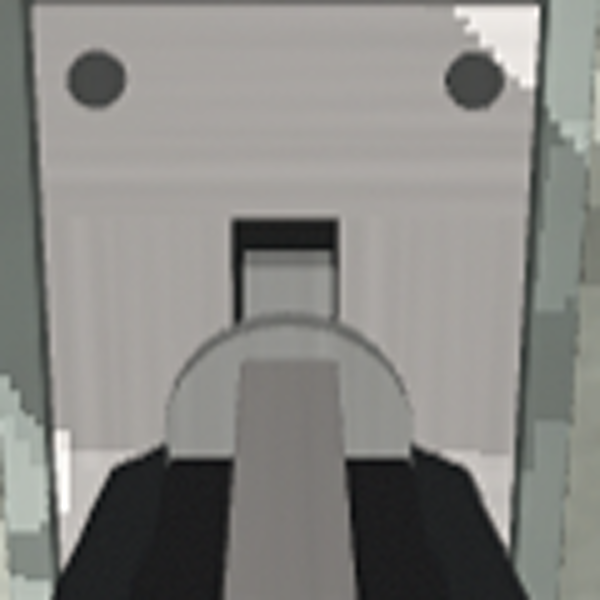

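View pics/s6z.png

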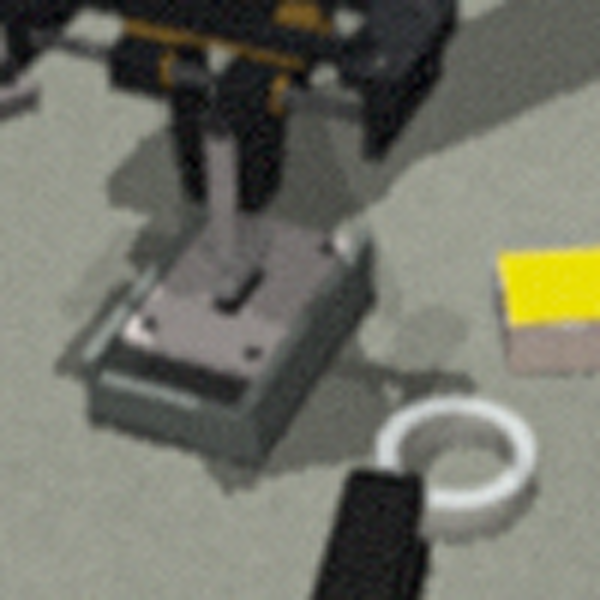

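```bash
python3 - <<'E'
from h import *
im,d,P,K=load('w6'); g=cv2.cvtColor(im,cv2.COLOR_RGB2GRAY)
np.set_printoptions(linewidth=200)
print(g[180:200,258]); 
for v in(184,186,188,195,198,201):print(v,g[v,243:272])
f=lambda u,v,z:(ray(u,v,P,K,z)*1000).round(1)[:2]
print('slot near',[f(258,v,.036) for v in(183,183.5,184)],'L,R at 187',f(246.8,187,.036),f(267.6,187,.036))
print('bar top edge',[f(258,v,.0497) for v in(192.5,193,193.5)],'bottom',[f(258,v,.0427) for v in(189.5,190,190.5)])
print('bar L,R at 198',f(248.7,198,.0497),f(267.2,198,.0497))
E
```

```text
[163 164 169 122  44  29  32  30  29  25  98 114 111 131 145 147 147 148 148 148]
184 [163 164 164  91  39  43  43  44  44  43  43  43  43  44  42  44  43  43  43  44  45  44  43  42  82 169 162 161 160]
186 [161 164 165  79  24  30  31  32  31  31  31  31  30  30  31  32  30  31  30  32  30  32  30  29  75 170 163 160 159]
188 [162 164 165  80  26  28  30  30  28  29  31  29  29  30  28  29  29  30  29  30  30  30  27  29  76 170 163 159 160]
195 [162 164 164  98  25  77 151 147 146 148 147 147 146 147 147 147 146 146 145 147 151 152 148 115  94 168 162 160 160]
198 [162 164 164 116  23  76 152 146 145 146 147 147 147 146 147 148 146 145 144 147 151 152 148 115  94 168 162 161 160]
201 [162 164 164 117  22  75 151 146 146 148 148 148 148 149 149 149 148 147 146 148 152 152 149 115  94 168 161 161 160]
slot near [array([ 505.6, -131.1]), array([ 506. , -131.1]), array([ 506.3, -131.1])] L,R at 187 [ 508.9 -139. ] [ 508.3 -124.2]
bar top edge [array([ 508. , -131.1]), array([ 508.3, -131. ]), array([ 508.7, -131. ])] bottom [array([ 508.2, -131. ]), array([ 508.6, -131. ]), array([ 508.9, -131. ])]
bar L,R at 198 [ 512.1 -137.2] [ 511.7 -124.7]
```

Emit:
servo_tool(deltas=[{"dx": 0.012, "dy": -0.005, "dz": 0.02, "ax": 0, "ay": 0, "az": 0, "hand": 0}, {"dx": 0.012, "dy": -0.005, "dz": 0.06, "ax": 0, "ay": 0, "az": 0, "hand": 0}, {"dx": 0.012, "dy": -0.005, "dz": 0.09, "ax": 0, "ay": 0, "az": 0, "hand": 0}, {"dx": 0.012, "dy": -0.005, "dz": 0.11, "ax": 0, "ay": 0, "az": 0, "hand": 0}, {"dx": 0.012, "dy": -0.005, "dz": 0.13, "ax": 0, "ay": 0, "az": 0, "hand": 0}, {"dx": 0.012, "dy": -0.005, "dz": 0.15, "ax": 0, "ay": 0, "az": 0, "hand": 0}, {"dx": 0.012, "dy": -0.005, "dz": 0.17, "ax": 0, "ay": 0, "az": 0, "hand": 0}, {"dx": 0.012, "dy": -0.005, "dz": 0.17, "ax": 0, "ay": 0, "az": 0, "hand": 0}])

```text
clock: 10.18
tool_pos: [0.5245, -0.1299, 0.1022]
eef_rot: [-0.018, 1.0, -0.0, -0.0]
contact_force: [0.2, -0.8, -1.5]
opening: 0.134
```

Emit:
servo_tool(deltas=[{"dx": 0, "dy": 0, "dz": 0.025, "ax": 0, "ay": 0, "az": 0, "hand": 0}, {"dx": 0, "dy": 0, "dz": 0.05, "ax": 0, "ay": 0, "az": 0, "hand": 0}, {"dx": 0, "dy": 0, "dz": 0.075, "ax": 0, "ay": 0, "az": 0, "hand": 0}, {"dx": 0, "dy": 0, "dz": 0.1, "ax": 0, "ay": 0, "az": 0, "hand": 0}, {"dx": 0, "dy": 0, "dz": 0.1, "ax": 0, "ay": 0, "az": 0, "hand": 0}, {"dx": 0, "dy": 0, "dz": 0.1, "ax": 0, "ay": 0, "az": 0, "hand": 0}])

```text
clock: 10.92
tool_pos: [0.5246, -0.1299, 0.0966]
eef_rot: [-0.018, 1.0, -0.0, 0.0]
contact_force: [-0.4, -0.6, 2.6]
opening: 0.129
```

```bash
python3 - <<'E'
from h import *
s=r.get_state(); print(s['clock'],s['tool_pos'],s['contact_force'],s['moment'])
im,d,m=snap('wrist','w7')
cv2.imwrite('pics/w7z.png',cv2.resize(im[140:260,200:320],None,fx=5,fy=5,interpolation=cv2.INTER_CUBIC)[:,:,::-1])
im,d,P,K=load('w7'); X=pts(d,P,K)*1000; z=X[:,:,2]
np.set_printoptions(linewidth=200)
print(z[180:230:3,235:283:3].astype(int))
E
```

```text
10.925 [ 0.52462893 -0.12994823  0.09658626] [-0.43012509 -0.55590801  2.60353877] [0.07152561 0.01129301 0.04833665]
[[35 36 35 35 35 36 35 35 36 35 36 35 35 35 35 35]
 [36 35 35 36 35 35 36 35 35 35 36 35 36 36 35 35]
 [37 36 35 35 34 34 35 35 35 36 35 34 36 34 35 35]
 [35 35 35 36 35 34 35 36 35 35 35 36 35 35 35 35]
 [35 36 35 36 27 32 32 30 31 33 32 26 35 36 35 36]
 [35 36 35 36 27 33 33 33 33 33 33 27 36 35 35 36]
 [35 35 35 36 27 34 34 34 34 34 34 26 36 34 35 36]
 [36 34 34 35 27 33 34 34 33 33 33 26 36 36 35 35]
 [35 36 35 35 44 47 47 48 48 48 47 44 35 35 34 35]
 [35 36 36 48 49 50 50 50 51 49 50 50 47 34 35 35]
 [35 35 49 50 49 49 50 49 50 49 48 49 49 49 35 35]
 [35 49 49 50 50 54 53 53 54 53 54 50 49 51 49 35]
 [47 50 50 51 50 58 57 57 58 59 58 50 49 50 49 46]
 [50 50 49 49 50 61 62 62 62 63 62 49 50 48 49 50]
 [49 50 50 49 63 65 68 67 67 66 65 49 50 49 50 50]
 [49 49 48 49 69 71 71 70 70 70 71 69 49 49 50 48]
 [50 49 49 50 74 74 74 74 75 74 73 72 49 50 50 50]]
```

View pics/w7z.png

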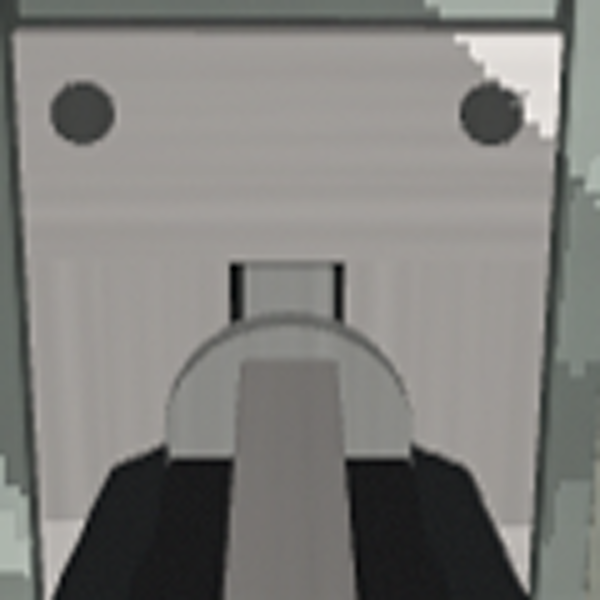

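The bar is inside the slot and evenly centred across it, with a little spring force showing. I'll press down in small steps.

Emit:
servo_tool(deltas=[{"dx": 0, "dy": 0, "dz": 0.02, "ax": 0, "ay": 0, "az": 0, "hand": 0}, {"dx": 0, "dy": 0, "dz": 0.04, "ax": 0, "ay": 0, "az": 0, "hand": 0}, {"dx": 0, "dy": 0, "dz": 0.06, "ax": 0, "ay": 0, "az": 0, "hand": 0}, {"dx": 0, "dy": 0, "dz": 0.08, "ax": 0, "ay": 0, "az": 0, "hand": 0}, {"dx": 0, "dy": 0, "dz": 0.1, "ax": 0, "ay": 0, "az": 0, "hand": 0}, {"dx": 0, "dy": 0, "dz": 0.12, "ax": 0, "ay": 0, "az": 0, "hand": 0}, {"dx": 0, "dy": 0, "dz": 0.12, "ax": 0, "ay": 0, "az": 0, "hand": 0}, {"dx": 0, "dy": 0, "dz": 0.12, "ax": 0, "ay": 0, "az": 0, "hand": 0}])

```text
clock: 11.98
tool_pos: [0.5248, -0.1299, 0.0898]
eef_rot: [-0.018, 1.0, -0.0, 0.0]
contact_force: [-2.3, 0.1, 8.8]
opening: 0.134
```

```bash
python3 - <<'E'
from h import *
s=r.get_state(); print(s['clock'],s['tool_pos'],s['contact_force'],s['moment'])
im,d,m=snap('wrist','w8')
im,d,P,K=load('w8'); X=pts(d,P,K)*1000; z=X[:,:,2]
np.set_printoptions(linewidth=200)
print(np.median(z[212:216,242:247]),np.median(z[210:225,238:246]),np.median(z[170:185,225:290]))
print(z[183:220:3,235:283:3].astype(int))
E
```

```text
11.975 [ 0.52475134 -0.12991368  0.08977474] [-2.2957355   0.08049958  8.83929336] [-0.00546592  0.38331297 -0.01086812]
43.08763642151261 43.035909301865225 35.74419790847111
[[ 36  36  36  35  35  35  35  36  35  35  36  35  35  36  35  35]
 [ 35  35  35  36  34  36  35  35  34  35  34  35  35  34  35  37]
 [ 36  35  35  35  35  36  36  34  35  35  36  34  35  35  35  35]
 [ 34  36  34  35  36  35  35  36  35  35  35  35  36  35  36  35]
 [ 36  36  36  35  21  27  27  26  26  27  27  20  34  35  35  35]
 [ 35  36  35  36  19  27  27  27  28  27  27  19  35  36  37  34]
 [ 35  35  35  36  20  27  27  27  27  26  27  20  35  36  35  35]
 [ 35  35  35  35  38  40  42  42  43  41  40  39  34  35  36  34]
 [210  35  37  41  43  43  43  43  43  42  44  42  40  35  35  35]
 [ 36  35  42  42  43  43  43  42  42  42  42  44  43  43  35  36]
 [ 35  43  42  43  42  47  46  46  46  47  46  42  43  42  43  37]
 [ 40  43  43  43  43  51  50  52  51  51  51  42  42  42  42  38]
 [ 43  43  43  44  43  56  55  55  55  56  55  43  42  43  43  42]]
```

Emit:
servo_tool(deltas=[{"dx": 0.006, "dy": 0, "dz": 0.015, "ax": 0, "ay": 0, "az": 0, "hand": 0}, {"dx": 0.01, "dy": 0, "dz": 0.03, "ax": 0, "ay": 0, "az": 0, "hand": 0}, {"dx": 0.01, "dy": 0, "dz": 0.036, "ax": 0, "ay": 0, "az": 0, "hand": 0}, {"dx": 0.01, "dy": 0, "dz": 0.036, "ax": 0, "ay": 0, "az": 0, "hand": 0}, {"dx": 0.01, "dy": 0, "dz": 0.036, "ax": 0, "ay": 0, "az": 0, "hand": 0}])

```text
clock: 12.65
tool_pos: [0.5246, -0.1299, 0.0879]
eef_rot: [-0.018, 1.0, -0.0, 0.001]
contact_force: [-1.9, -2.1, 11.0]
opening: 0.133
```

```bash
python3 - <<'E'
from h import *
s=r.get_state(); print(s['clock'],s['tool_pos'],s['contact_force'],s['moment'],s['q'])
im,d,m=snap('wrist','w9')
im,d,P,K=load('w9'); X=pts(d,P,K)*1000; z=X[:,:,2]
print(np.median(z[210:225,238:246]),np.median(z[170:185,225:290]),np.median(z[196:202,252:266]))
cv2.imwrite('pics/w9z.png',cv2.resize(im[140:260,200:320],None,fx=5,fy=5,interpolation=cv2.INTER_CUBIC)[:,:,::-1])
E
```

```text
12.65 [ 0.52463468 -0.12986981  0.08794375] [-1.86042324 -2.07396003 10.95657513] [-0.01818509  0.30974455  0.08170212] [ 0.55410479  0.94669694 -0.6893356   1.93251942  1.01153712  0.65509428
  0.81139764]
41.423050544178 35.76726092731219 25.23799573519765
```

View pics/w9z.png

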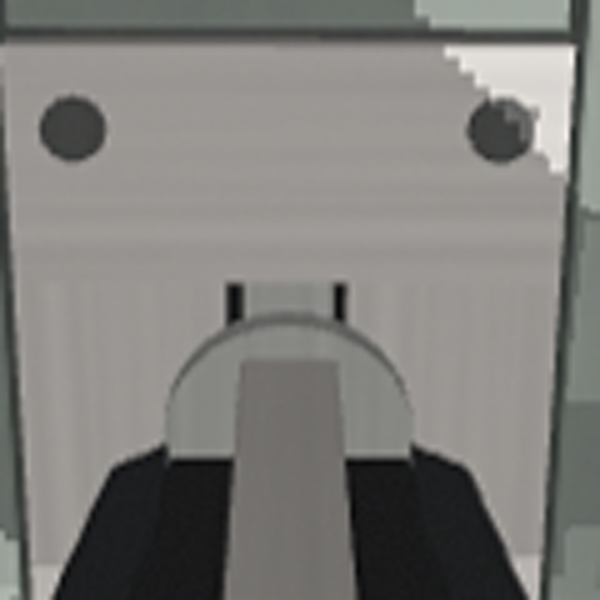

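About 12.5 N on the spring, so the bar is below the lugs and the collar is just clear of the plate. Now the quarter turn.

Emit:
servo_tool(deltas=[{"dx": 0, "dy": 0, "dz": 0, "ax": 0, "ay": 0, "az": 0.6, "hand": 0}, {"dx": 0, "dy": 0, "dz": 0, "ax": 0, "ay": 0, "az": 1.4, "hand": 0}, {"dx": 0, "dy": 0, "dz": 0, "ax": 0, "ay": 0, "az": 2.2, "hand": 0}, {"dx": 0, "dy": 0, "dz": 0, "ax": 0, "ay": 0, "az": 3.0, "hand": 0}, {"dx": 0, "dy": 0, "dz": 0, "ax": 0, "ay": 0, "az": 3.8, "hand": 0}, {"dx": 0, "dy": 0, "dz": 0, "ax": 0, "ay": 0, "az": 4.6, "hand": 0}, {"dx": 0, "dy": 0, "dz": 0, "ax": 0, "ay": 0, "az": 5.0, "hand": 0}, {"dx": 0, "dy": 0, "dz": 0, "ax": 0, "ay": 0, "az": 5.0, "hand": 0}])

```text
clock: 13.7
tool_pos: [0.5256, -0.1296, 0.0882]
eef_rot: [0.241, 0.971, 0.0, 0.002]
contact_force: [-0.5, -0.5, 10.6]
opening: 0.13
```

Turned 30° with no resistance and the force steady, so I'll continue.

Emit:
servo_tool(deltas=[{"dx": 0, "dy": 0, "dz": 0, "ax": 0, "ay": 0, "az": 0.8, "hand": 0}, {"dx": 0, "dy": 0, "dz": 0, "ax": 0, "ay": 0, "az": 1.9, "hand": 0}, {"dx": 0, "dy": 0, "dz": 0, "ax": 0, "ay": 0, "az": 3.1, "hand": 0}, {"dx": 0, "dy": 0, "dz": 0, "ax": 0, "ay": 0, "az": 4.3, "hand": 0}, {"dx": 0, "dy": 0, "dz": 0, "ax": 0, "ay": 0, "az": 5.5, "hand": 0}, {"dx": 0, "dy": 0, "dz": 0, "ax": 0, "ay": 0, "az": 6.7, "hand": 0}, {"dx": 0, "dy": 0, "dz": 0, "ax": 0, "ay": 0, "az": 7.8, "hand": 0}, {"dx": 0, "dy": 0, "dz": 0, "ax": 0, "ay": 0, "az": 8.6, "hand": 0}, {"dx": 0, "dy": 0, "dz": 0, "ax": 0, "ay": 0, "az": 9.0, "hand": 0}, {"dx": 0, "dy": 0, "dz": 0, "ax": 0, "ay": 0, "az": 9.0, "hand": 0}])

```text
clock: 14.95
tool_pos: [0.5259, -0.1297, 0.0882]
eef_rot: [0.655, 0.755, 0.001, 0.002]
contact_force: [-0.9, 0.1, 10.6]
opening: 0.131
```

Emit:
servo_tool(deltas=[{"dx": 0, "dy": 0, "dz": 0, "ax": 0, "ay": 0, "az": 0.5, "hand": 0}, {"dx": 0, "dy": 0, "dz": 0, "ax": 0, "ay": 0, "az": 1.0, "hand": 0}, {"dx": 0, "dy": 0, "dz": 0, "ax": 0, "ay": 0, "az": 1.0, "hand": 0}, {"dx": 0, "dy": 0, "dz": 0, "ax": 0, "ay": 0, "az": 1.0, "hand": 0}])

```text
clock: 15.45
tool_pos: [0.5259, -0.1297, 0.0882]
eef_rot: [0.694, 0.72, 0.001, 0.002]
contact_force: [0.1, 0.1, 10.6]
opening: 0.133
```

```bash
python3 - <<'E'
from h import *
s=r.get_state(); print(s['clock'],s['tool_pos'],s['contact_force'],s['moment'],s['q'],R.from_quat(s['eef_rot']).as_euler('xyz',degrees=True))
im,d,m=snap('wrist','w10')
cv2.imwrite('pics/w10z.png',cv2.resize(im[140:260,200:320],None,fx=5,fy=5,interpolation=cv2.INTER_CUBIC)[:,:,::-1])
im,d,P,K=load('w10'); X=pts(d,P,K)*1000; z=X[:,:,2]
b=np.zeros(z.shape,bool); b[195:235,225:290]=1
q=X[b&(z>39)&(z<46)]; print('collar',cv2.minEnclosingCircle(q[:,:2].astype(np.float32)),np.median(q[:,2]))
E
```

```text
15.45 [ 0.52587866 -0.12974916  0.08818326] [ 0.12670593  0.1386111  10.59371152] [-0.02219144 -0.02303374 -0.03654264] [ 0.34023126  0.86997863 -0.30830389  1.94258942  0.60875333  0.41685941
 -0.39128157] [1.79750449e+02 2.08891410e-02 9.21449170e+01]
collar ((526.7974853515625, -129.2042694091797), 15.879315376281738) 41.57193452699412
```

View pics/w10z.png

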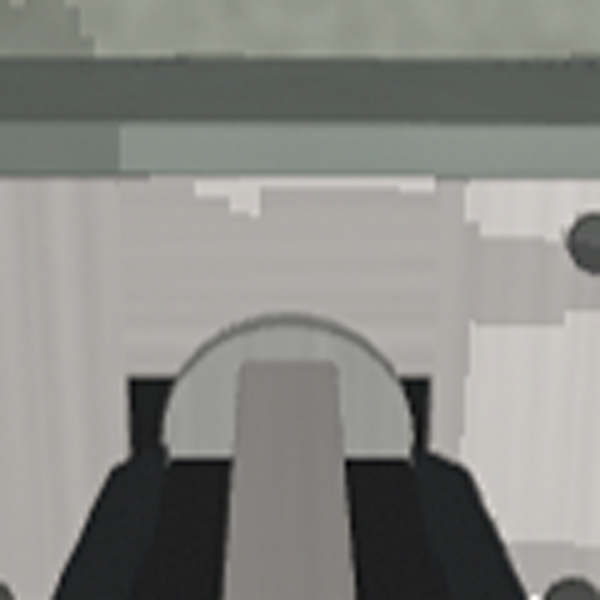

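The turn is complete, with yaw at 92.1° and the slot ends showing evenly on both sides of the collar. I'll nudge it 1 mm towards the slot centre and let it rise.

Emit:
servo_tool(deltas=[{"dx": 0, "dy": -0.014, "dz": 0, "ax": 0, "ay": 0, "az": 0, "hand": 0}, {"dx": 0, "dy": -0.014, "dz": -0.015, "ax": 0, "ay": 0, "az": 0, "hand": 0}, {"dx": 0, "dy": -0.014, "dz": -0.03, "ax": 0, "ay": 0, "az": 0, "hand": 0}, {"dx": 0, "dy": -0.014, "dz": -0.045, "ax": 0, "ay": 0, "az": 0, "hand": 0}, {"dx": 0, "dy": -0.014, "dz": -0.06, "ax": 0, "ay": 0, "az": 0, "hand": 0}, {"dx": 0, "dy": -0.014, "dz": -0.072, "ax": 0, "ay": 0, "az": 0, "hand": 0}, {"dx": 0, "dy": -0.014, "dz": -0.072, "ax": 0, "ay": 0, "az": 0, "hand": 0}, {"dx": 0, "dy": -0.014, "dz": -0.072, "ax": 0, "ay": 0, "az": 0, "hand": 0}])

```text
clock: 16.5
tool_pos: [0.5256, -0.1298, 0.0922]
eef_rot: [0.694, 0.72, 0.002, 0.002]
contact_force: [1.9, -0.2, 6.2]
opening: 0.133
```

```bash
python3 - <<'E'
from h import *
s=r.get_state(); print(s['clock'],s['tool_pos'],s['contact_force'],s['moment'])
im,d,m=snap('wrist','w11'); im,d,P,K=load('w11'); X=pts(d,P,K)*1000; z=X[:,:,2]
b=np.zeros(z.shape,bool); b[195:235,225:290]=1
q=X[b&(z>39)&(z<52)]; print('collar',cv2.minEnclosingCircle(q[:,:2].astype(np.float32)),np.median(q[:,2]))
E
```

```text
16.5 [ 0.52564002 -0.1298034   0.09224811] [ 1.92569084 -0.24517207  6.18714893] [-0.03677104 -0.48048058  0.02022128]
collar ((526.8768920898438, -128.09243774414062), 15.626176834106445) 45.54620567223175
```

The force is about 7.7 N, which matches home in the groove. I'll release gently.

Emit:
servo_tool(newtons=5, deltas=[{"dx": 0, "dy": 0, "dz": 0, "ax": 0, "ay": 0, "az": 0, "hand": 0}, {"dx": 0, "dy": 0, "dz": 0, "ax": 0, "ay": 0, "az": 0, "hand": 0}, {"dx": 0, "dy": 0, "dz": 0, "ax": 0, "ay": 0, "az": 0, "hand": 14}, {"dx": 0, "dy": 0, "dz": 0, "ax": 0, "ay": 0, "az": 0, "hand": 16}, {"dx": 0, "dy": 0, "dz": 0, "ax": 0, "ay": 0, "az": 0, "hand": 20}, {"dx": 0, "dy": 0, "dz": 0, "ax": 0, "ay": 0, "az": 0, "hand": 40}, {"dx": 0, "dy": 0, "dz": 0, "ax": 0, "ay": 0, "az": 0, "hand": 45}, {"dx": 0, "dy": 0, "dz": 0, "ax": 0, "ay": 0, "az": 0, "hand": 45}])

```text
clock: 17.55
tool_pos: [0.5229, -0.13, 0.0912]
eef_rot: [0.694, 0.72, -0.0, -0.0]
contact_force: [-0.8, -0.3, 0.3]
opening: 0.511
```

```bash
python3 - <<'E'
from h import *
s=r.get_state(); print(s['clock'],s['tool_pos'],s['contact_force'],s['moment'],s['opening']*88.1)
im,d,m=snap('wrist','w12'); im,d,P,K=load('w12'); X=pts(d,P,K)*1000; z=X[:,:,2]
b=np.zeros(z.shape,bool); b[195:235,225:290]=1
q=X[b&(z>39)&(z<52)]; print('collar',cv2.minEnclosingCircle(q[:,:2].astype(np.float32)),np.median(q[:,2]))
E
```

```text
17.55 [ 0.5229436  -0.13003344  0.0911999 ] [-0.84965885 -0.28128986  0.25043485] [-0.00692777 -0.11293505 -0.00225697] 44.988244509273656
collar ((526.9115600585938, -130.02325439453125), 15.99237060546875) 46.732525570337984
```

View pics/w12.png

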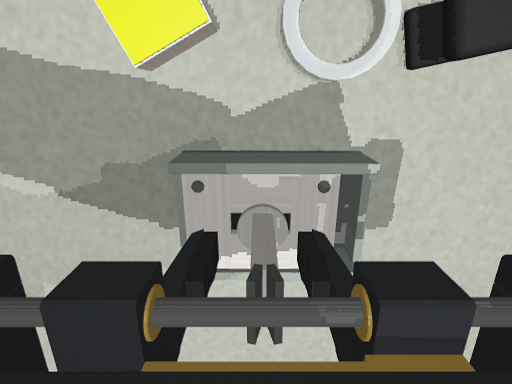

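The collar top is at 46.7 mm and the home position is 47 mm. The jaws are open and not touching the post, so I'll back straight up.

Emit:
servo_tool(deltas=[{"dx": 0, "dy": 0, "dz": -0.1, "ax": 0, "ay": 0, "az": 0, "hand": 45}, {"dx": 0, "dy": 0, "dz": -0.4, "ax": 0, "ay": 0, "az": 0, "hand": 45}, {"dx": 0, "dy": 0, "dz": -0.8, "ax": 0, "ay": 0, "az": 0, "hand": 45}, {"dx": 0, "dy": 0, "dz": -1.3, "ax": 0, "ay": 0, "az": 0, "hand": 45}, {"dx": 0, "dy": 0, "dz": -1.8, "ax": 0, "ay": 0, "az": 0, "hand": 45}, {"dx": 0, "dy": 0, "dz": -2.2, "ax": 0, "ay": 0, "az": 0, "hand": 45}, {"dx": 0, "dy": 0, "dz": -2.4, "ax": 0, "ay": 0, "az": 0, "hand": 45}, {"dx": 0, "dy": 0, "dz": -2.4, "ax": 0, "ay": 0, "az": 0, "hand": 45}])

```text
clock: 18.6
tool_pos: [0.5234, -0.1301, 0.2358]
eef_rot: [0.694, 0.72, 0.0, 0.001]
contact_force: [0.7, 0.1, -0.4]
opening: 0.507
```

```bash
python3 - <<'E'
from h import *
s=r.get_state(); print(s['clock'],s['tool_pos'],s['contact_force'])
im,d,m=snap('wrist','w13'); im,d,P,K=load('w13'); X=pts(d,P,K)*1000; z=X[:,:,2]
b=(abs(X[:,:,0]-526)<30)&(abs(X[:,:,1]+130)<30)
q=X[b&(z>44)&(z<50)]; print('collar',cv2.minEnclosingCircle(q[:,:2].astype(np.float32)),np.median(q[:,2]))
q=X[b&(z>108)&(z<130)]; print('top',cv2.minAreaRect(q[:,:2].astype(np.float32)),np.percentile(q[:,2],98))
im,d,m=snap('scene','s13')
cv2.imwrite('pics/s13z.png',cv2.resize(im[110:270,160:310],None,fx=3.7,fy=3.7,interpolation=cv2.INTER_CUBIC)[:,:,::-1])
E
```

```text
18.6 [ 0.52335369 -0.13010654  0.23581449] [ 0.66319175  0.12223378 -0.36680455]
collar ((526.8900146484375, -130.42755126953125), 16.089719772338867) 46.72672282747909
top ((526.71630859375, -130.59254455566406), (14.059953689575195, 30.84173583984375), 2.4009976387023926) 120.60026027614438
```

View pics/w13.png

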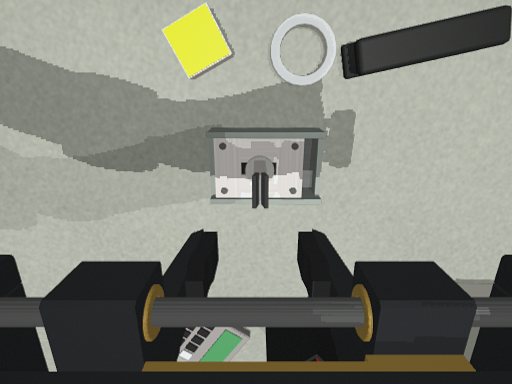

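View pics/s13z.png

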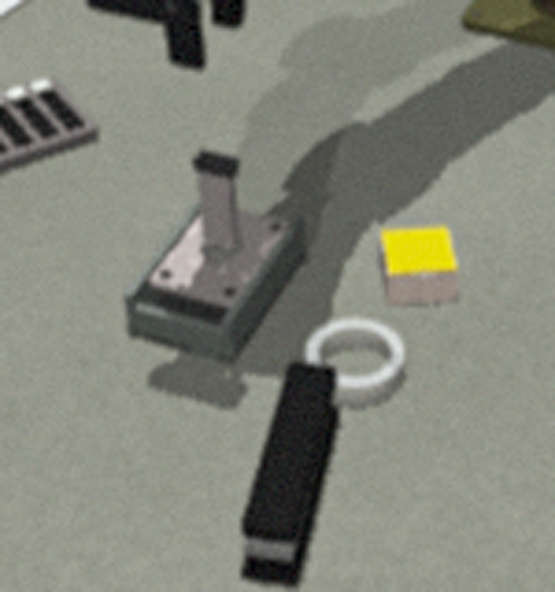

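The post stands alone. Its top is at 120 mm, directly above the collar to within 0.2 mm, and it sits crosswise to the slot. I'm handing it in.

```bash
python3 -c "
from plant import r
print(r.finish_job(), r.get_state()['clock'])"
```

```text
the job is handed in; nothing more can be done
the job is handed in; nothing more can be done
```

The memo post now stands upright by itself, locked crosswise in the desk base, and the job was handed in at about 18.7 s of the 61 s allowed. I lifted it from the parking stand, found the true slot with the wrist camera and lowered the T foot through it. Then I pressed to about 12.5 N on the spring, turned it 90°, let it rise into the groove and released it.

**Last checks, with the gripper clear of the post:**
- **Height:** the collar top is at 46.7 mm (47 mm expected when home) and the post top at about 120 mm.
- **Upright:** the top and the collar agree to within 0.2 mm sideways.
- **Locked:** the post is turned 90° to the slot, and it did not move as the gripper backed off.
- **Force:** the highest wrist reading at the end of a move was about 11 N, and never near 40 N.
- **Other things on the desk:** the tape, notes, stapler and calculator showed no movement in the last pictures. I did not measure them or the other items again.

**One disagreement:** the post's axis measures about 1 mm further along x than the slot centre I had estimated. That is within the camera calibration and the groove's play. My 1 mm nudge to correct it did not move the post in the pictures and gave a side force of about 2 N, probably friction on the spring pad. That force was gone after release.

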